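# Fetch a lens blank from under the drying rack with the reacher

## Task

A lens blank has slipped under the low drying rack: take the reacher by its handle and trigger, squeeze just firmly enough to close its jaws on that blank, and lift it out over the sill without crushing or tipping it. Set it down wholly on the cork pad before you let the jaws open, then back the open reacher off and leave it standing on its feet on the bench with its jaws off the pad. Never touch the blank with the gripper, do not knock the rack, and leave the other things around it where they are.

Things in the scene. Friction and masses are not known exactly. Their poses are not given: they have to be found in the camera images.
- rack: Low fixed drying rack, dark steel frame with a wire grille top (wires 22 mm apart, seen through from above). 180 mm deep (x), 232 mm wide (y), 68 mm high, 58 mm clear beneath. Origin: on the bench under its centre; +x points from its open mouth inwards, z up. The legs at the corners leave 208 mm between them; a 30 mm high wall closes the back (+x).
- mouth (a point): Middle of the rack's mouth, on top of the sill: a bar 4 mm high and 8 mm deep lying across the mouth on the bench, 84 mm before the rack's centre. The frame's front edge is 6 mm farther out.
- blank: The lens blank under the rack: white oval disc, 34 mm long (its x), 26 mm wide (its y), 24 mm high (z), about 45 g, lying flat on the bench, turned any way. Origin: centre of its underside. Brittle: each jaw may press on it with at most 9 N. An identical blank stands outside; this is the one beneath the rack.
- pad: Thin square cork pad in front of the rack's mouth, 90 x 90 mm, 3 mm thick, fixed on the bench. Origin: centre of its underside; x and y along its sides.
- reacher: Short reacher standing on its feet, about 0.35 kg, centre of mass about 22 mm ahead of its origin. +x points from handle to jaws, +y to its left, z up; origin on the bench beneath the handle. Base block x -70 to 70 mm, 16 mm high, 56 mm wide at the back. A 12 mm rod at height 11 mm leads to a crosshead at x 147 to 163 mm, 96 mm wide, z 0 to 16 mm, that carries the jaws.
- grip (a point): Grip point, 22.5 mm ahead of the reacher's origin and 70 mm above its underside. The handle (black upright plate, x -5 to 5 mm) and the trigger (grey plate, x 40 to 50 mm) are both 30 mm wide (y) and reach from z 20 to 98 mm; taken together from above they are 55 mm thick along x. Evenly closing fingers carry the reacher forward (+x) by half the trigger's travel.
- pinch (a point): Point midway between the jaw tips, 200 mm ahead of the reacher's origin, 8 mm above its underside. The sprung rubber tips (x 188 to 212 mm, z 2 to 14 mm) stand 50 mm apart with the trigger free, and close evenly along y. The jaws reach to x 220 mm and, open, 40 mm out to each side.
- trigger_face (a point): Middle of the trigger's front face, 27.5 mm ahead of grip when free. The trigger slides up to 18 mm back to the handle against a spring: 8 N at once, plus 0.3 N/mm. Each jaw closes by 0.9 of that: tips touch the blank after 9 to 13 mm. Past that each tip adds 4 N per mm of jaw travel, the trigger 1.8 times that: a clear rise. A trigger force 6 to 11 N up on that at touch holds well.
- jaw_l: The reacher's left (+y) jaw with its sprung tip; its origin is that of the reacher, shifted as the jaw closes.
- jaw_r: The reacher's right (-y) jaw with its sprung tip; its origin is that of the reacher, shifted as the jaw closes.
- jar: Bystander: amber glass jar, 60 mm diameter, 85 mm high, beside the rack. Origin: centre of its underside.
- spare: Bystander: a second lens blank like the first (oval, 34 x 26 mm, 24 mm high), standing on the bench outside the rack. Origin: centre of its underside.
- dop: Bystander: brass lens holder standing on the bench, foot 36 mm diameter, 18 mm stem, 45 mm high. Origin: centre of its underside.
Mind the look-alikes: they are no part of the job. Leave any green or orange look-alike of the blank alone. Several things have the shape of the pad; the one meant has the colours described above.

How it is judged:
By the outcome, as a careful person would: the job done as asked, in the order asked, and still so for the second after the job is handed in, with the robot touching nothing.
It also fails if it takes over 64 s, if anything falls off the work surface, if the arm or the gripper's body presses on something with over 40 N, if the wrist force passes 120 N, or if a joint passes its speed limit or range.

## Robot

A 6-joint arm with a two-finger parallel gripper is mounted at the origin on the work surface. World frame = base frame: x ahead of the robot, y to its left, z up, the work surface at z = 0. Lengths are in m, angles in rad, forces in N, time in s.
With the tool pointing down it reaches from about 0.275 to 0.85 m from the base axis. Payload 19 kg.
Tool frame: the origin (TCP) lies between the finger pads; the fingertips stand 22 mm ahead of it and the grasp point (between the pads) lies 3 mm ahead of it (r.tips_ahead is the distance from the TCP to the fingertips, in m); z points along the fingers, y is the direction in which the jaws open and shut (so a half turn about z gives the same grasp; the last joint's range is limited). The gripper opens to 85 mm and grips with 20 to 120 N. Pads are 22 mm wide; open, the fingers measure 114 mm over their backs; the gripper's body (76 mm by 85 mm) begins 54 mm behind the grasp point. The pads swing forward as they close: fully open they stand 13 mm farther back than shut.
Start: joints at [1.125, 0.15, 1.437, -0, 1.554, -0.134], TCP at [0.176, 0.547, 0.228] pointing down, gripper open.
Joint ranges: [-2.8, 2.8], [-0.68, 2.1], [0.12, 2.68], [-1.39, 4.53], [0.16, 2.79], [-2.81, 2.81]. Speed limits (rad/s): [1.89, 1.89, 2.22, 3.01, 3.01, 3.01].

## Interface

Orientations are given as a unit quaternion [x, y, z, w].
In Python, from workcell import status, snapshot, job, models, r gives the robot as it stands.
- The arm moves only by the tool arm_command, never from a script. Its argument "increments" is text: rows parted by semicolons, each of 7 numbers parted by spaces: the shift along the tool's x, y, z in cm, then the turn, a rotation vector about the tool's x, y, z in degrees, then the closure, from 0 (fully open) to 1 (shut). A call has 1 to 8 rows; each row shifts and turns the commanded pose from where the row before left it, along the tool's axes as they then stand; what a row does not reach is not made up. A row lasts 1/12 s, in which the tool goes at most 41.7 mm and 7.16 degrees, less where a joint would pass 70% of its speed; a pose out of reach is approached as far as the arm can. A call is refused whole if a number of a shift passes 4.17 or a number of a turn 7.16, either way. A call with a gripper value outside its range is refused whole. The fingers move at their own pace and stop on an object; "grip_force" is the grip in N (left out, the last holds). Time passes only in rows, so rows that do not move let the fingers close. It gives the time, the measured TCP pose, the force and the opening at its end, in the units of the state.
- status.get_state(): the state, without advancing time (a new reading comes with each control period).
- snapshot(name): name is "scene" or "top"; returns a dict with "image" (420x560x3 uint8, red, green, blue), "depth" (420x560 float32, m along the optical axis (not along the pixel's ray), 0 where there is no reading), "intrinsics" (3x3 intrinsics, pixels), "k1" (the pictures are not rectified: a ray, as slopes to the right and down, at radius r is drawn at 1 + k1 r^2 times it, then the intrinsics apply), "world_from_camera" (4x4, takes a point from camera to world coordinates). Camera axes: x right, y up, looking along -z (the intrinsics and any distortion apply to the point x, -y, -z); pixel columns grow to the right and rows downward; lengths in m; the calibration is good to about 2 mm. A picture is of the moment at which its call begins.
- job.close_job(): hands the job in, once; it reports no verdict.
Trained networks look in the newest picture that a camera, given by its name, has taken for a name from the list of things; names that differ only in an ending like _2 or _b are one class to them, and where a whole thing is asked for, a point or a joint stands for the part that bears it (a point fixed in the world has none). Each returns a list of dicts, best first, with "conf" (0 to 1); they miss things now and then, are a little off and sometimes report something else, mostly with a low value. They report only what shows in the picture. A call takes as long as a camera call. They do not tell look-alikes from the thing itself.
- models.look_for(camera, query): "position" ([x, y, z] in m, in world coordinates, good to about 4 mm: the middle of the surface that is visible of it).
The state is a dict: "time_s": time; "joints": joint angles; "qvel": joint speeds; "tau": joint torques, N m; "position": TCP position; "tool_rot": TCP orientation; "ft_force": force on the tool from outside, world axes, zero at the start; "ft_torque": the same for the moment, N m; "width": finger opening in m.
Only numpy, scipy, OpenCV 4.12 (cv2) and the standard library are available. Lean on these libraries where they do the work, as an engineer would, in place of code of your own. Each camera call takes 0.05 s, during which the arm holds its last target. There are 200 camera calls.

## Working session

There is one attempt and no reset: what is moved stays moved. The work goes in short steps, Python scripts to look and compute and a tool call to move; the robot and the scene stay as the last step left them, time stands still between calls to the robot, and variables do not carry over. Pictures are saved under pics/ and viewed, about 8 in all and at most 12, crops included, and the job is handed in when it is done.

Besides the shell and the picture viewer there is one more tool, called after "Emit:" as name(argument=value, ...), one argument or row to a line, values as JSON. arm_command: Moves the arm, as the interface text tells. Its arguments: {"type":"object","properties":{"increments":{"type":"string"},"grip_force":{"type":"number"}},"required":["increments"]}

```bash
ls; mkdir -p pics
cat > h.py <<'E'
import numpy as np, cv2
from workcell import status, snapshot, job, models, r
def snap(n,f):
    s=snapshot(n); cv2.imwrite('pics/'+f,cv2.cvtColor(s['image'],cv2.COLOR_RGB2BGR)); np.savez('pics/'+f+'.npz',**{k:s[k] for k in s}); return s
def pts(s):
    K=s['intrinsics'];h,w=s['depth'].shape
    u,v=np.meshgrid(np.arange(w),np.arange(h))
    p=np.stack([u,v],-1).astype(float).reshape(-1,1,2)
    n=cv2.undistortPoints(p,K,np.array([s['k1'],0,0,0,0.])).reshape(h,w,2)
    d=s['depth']; c=np.stack([n[...,0]*d,-n[...,1]*d,-d,np.ones_like(d)],-1)
    return (c@s['world_from_camera'].T)[...,:3]
def ray(s,u,v,z):
    "pixel -> world at height z"
    n=cv2.undistortPoints(np.array([[[u,v]]],float),s['intrinsics'],np.array([s['k1'],0,0,0,0.])).ravel()
    T=s['world_from_camera'];d=T[:3,:3]@[n[0],-n[1],-1];o=T[:3,3]
    return o+d*(z-o[2])/d[2]
E
python3 - <<'E'
from h import *
a=snap('top','top0.png');b=snap('scene','scene0.png')
cv2.imwrite('pics/both.png',np.hstack([cv2.resize(cv2.imread('pics/top0.png'),(560,420))]))
for c in('top','scene'):
  for q in('reacher','rack','blank','pad','jar','dop','grip','pinch'):
    print(c,q,[(np.round(d['position'],3).tolist(),round(d['conf'],2)) for d in models.look_for(c,q)][:4])
print(status.get_state(), r.tips_ahead)
print(a['world_from_camera'],b['world_from_camera'],a['intrinsics'])
E
```

```text
pics
top reacher [([0.484, -0.292, 0.017], 0.71)]
top rack [([0.573, 0.141, 0.068], 0.89), ([0.673, -0.017, 0.015], 0.34)]
top blank [([0.371, 0.135, 0.02], 0.76), ([0.673, -0.017, 0.018], 0.55), ([0.616, 0.299, 0.025], 0.52)]
top pad [([0.296, -0.173, 0.003], 0.71), ([0.693, -0.138, 0.002], 0.68), ([0.542, -0.025, 0.004], 0.57)]
top jar [([0.74, 0.118, 0.084], 0.95)]
top dop [([0.675, -0.017, 0.015], 0.56)]
top grip [([0.738, 0.114, 0.088], 0.71), ([0.484, -0.295, 0.014], 0.62)]
top pinch [([0.489, -0.291, 0.016], 0.88)]
scene reacher [([0.497, -0.296, 0.016], 0.64), ([0.476, -0.146, 0.009], 0.31)]
scene rack [([0.599, 0.152, 0.064], 0.61)]
scene blank [([0.624, 0.299, 0.022], 0.86), ([0.372, 0.142, 0.025], 0.73), ([0.578, 0.104, 0.023], 0.47)]
scene pad [([0.3, -0.168, 0.003], 0.95), ([0.693, -0.135, 0.001], 0.94), ([0.546, -0.035, 0.001], 0.67)]
scene jar [([0.767, 0.13, 0.056], 0.57)]
scene dop [([0.691, -0.016, 0.012], 0.92), ([0.769, 0.127, 0.058], 0.32)]
scene grip [([0.495, -0.295, 0.018], 0.67)]
scene pinch [([0.497, -0.294, 0.016], 0.74)]
{'time_s': 0.9, 'joints': array([ 1
[... 475 characters left out ...]
-06]), 'ft_force': array([-0.9452878 ,  0.18203585,  1.03000963]), 'ft_torque': array([-0.03357181,  0.00578727, -0.04347865]), 'width': 0.08555731502224646} 0.022
[[ 0.01580887  0.98101337 -0.1932947   0.32469134]
 [-0.99970715  0.01905045  0.01492284 -0.01975354]
 [ 0.01832186  0.19300218  0.98102725  1.10634275]
 [ 0.          0.          0.          1.        ]] [[-0.43208317 -0.49377872  0.75464343  1.29770267]
 [ 0.90183162 -0.23839786  0.3603695   0.35896776]
 [ 0.00196259  0.83627091  0.54831297  0.64881912]
 [ 0.          0.          0.          1.        ]] [[502.35994101   0.         275.77165828]
 [  0.         502.35994101 206.9758612 ]
 [  0.           0.           1.        ]]
```

View pics/top0.png

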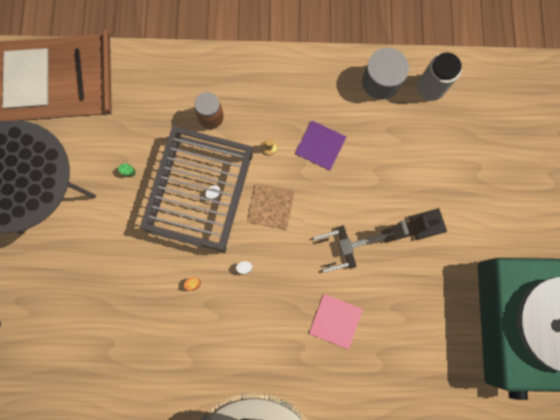

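View pics/scene0.png

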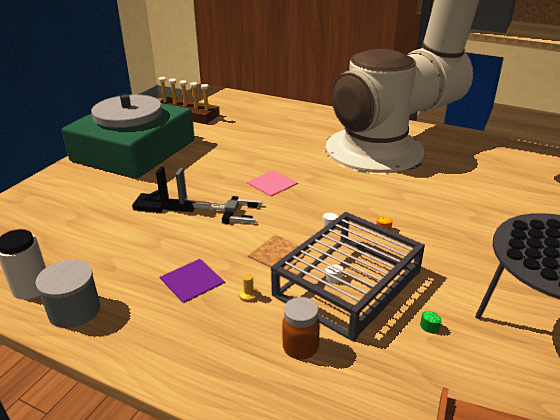

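The top view shows the rack at about (198,190) with its mouth to the right, the blank beneath it at (213,192), and the cork pad at (271,207). The reacher's handle is near (420,225) and its jaws near (330,250). The spare is at (244,268) and the dop at (269,148). Next I'll measure these.

```bash
cat > m.py <<'E'
from h import *
L=lambda n:dict(np.load(f'pics/{n}.npz'))
def rect(P,name):
    c,s,a=cv2.minAreaRect((P[:,:2]*1000).astype(np.float32)); print(name,len(P),'c',np.round(c,1),'size',np.round(s,1),'ang',round(a,1))
E
python3 - <<'E'
from m import *
for n in('top0.png','scene0.png'):
    a=L(n);P=pts(a);X,Y,Z=P[...,0],P[...,1],P[...,2]
    im=a['image'].astype(int);ok=a['depth']>0
    box=lambda x0,x1,y0,y1,z0,z1:ok&(X>x0)&(X<x1)&(Y>y0)&(Y<y1)&(Z>z0)&(Z<z1)
    print(n,'table z',np.median(Z[box(.4,.7,-.1,0,-.02,.02)]))
    rect(P[box(.43,.72,.02,.28,.060,.08)],'rack')
    rect(P[box(.34,.4,.1,.17,.012,.035)],'spare')
    rect(P[box(.63,.72,-.05,.02,.008,.06)],'dop')
    m=box(.4,.63,-.52,-.1,.008,.12)
    rect(P[m],'reacher'); 
    for z0,z1 in((.008,.02),(.03,.09),(.09,.11)): 
        Q=P[m&(Z>z0)&(Z<z1)]; 
        if len(Q)>5: rect(Q,f'reacher z{z0}')
    # crosshead/jaws
    rect(P[m&(Y>-.35)],'front')
    # white under rack
    w=(im.min(-1)>120)&((im.max(-1)-im.min(-1))<45)&box(.46,.65,.06,.22,.01,.045)
    rect(P[w],'blank'); print(np.median(P[w],0))
    # cork
    c=box(.45,.62,-.09,.05,.0005,.008); 
    print('cork col',im[207,271] if n[0]=='t' else im[250,275])
E
python3 - <<'E'
import cv2
a=cv2.imread('pics/top0.png')
c=cv2.resize(a[115,][None] if 0 else a[115:275,130:330],None,fx=4,fy=3.75,interpolation=cv2.INTER_CUBIC) 
cv2.imwrite('pics/crop1.png',cv2.resize(a[120:270,130:330],(800,600),interpolation=cv2.INTER_CUBIC))
cv2.imwrite('pics/crop2.png',cv2.resize(a[190:290,300:460],(800,500),interpolation=cv2.INTER_CUBIC))
E
```

```text
top0.png table z 0.001178409365046429
rack 3568 c [573. 134.] size [181.2 232.8] ang 76.2
spare 164 c [369.7 140.7] size [25.5 31.2] ang 0.2
dop 167 c [678.9  -7.3] size [29.4 55.2] ang 3.6
reacher 2614 c [ 512.9 -319.6] size [401.  225.3] ang 89.9
reacher z0.008 1298 c [ 495.5 -306.8] size [368.5 223.5] ang 84.0
reacher z0.03 450 c [ 476.9 -347.2] size [295.5  87.4] ang 76.4
reacher z0.09 503 c [ 458.5 -407.1] size [249.9  54.3] ang 68.5
front 1549 c [ 502.8 -236.9] size [227.9 223.5] ang 84.0
blank 130 c [569.8 104.4] size [24.2 32.9] ang 43.2
[0.56704553 0.10338068 0.02381719]
cork col [168 130  92]
scene0.png table z 0.0015788997975662022
rack 4399 c [571.7 132.3] size [181.1 236.7] ang 76.3
spare 149 c [369.9 138.4] size [29.  33.3] ang 21.6
dop 328 c [676.9  -5. ] size [28.9 59.1] ang 32.7
reacher 2733 c [ 474.3 -320.2] size [399.6 147.4] ang 89.8
reacher z0.008 1196 c [ 474.3 -318.8] size [396.9 147.4] ang 89.8
reacher z0.03 914 c [ 466.2 -405.2] size [241.8  68.4] ang 68.0
reacher z0.09 277 c [ 460.9 -407.4] size [249.3  56.2] ang 69.2
front 1600 c [ 463.8 -241.8] size [ 99.9 236.1] ang 10.4
blank 85 c [570.2 102.5] size [27.  31.9] ang 32.5
[0.57240739 0.10180552 0.02501434]
cork col [219 149  81]
```

View pics/crop1.png

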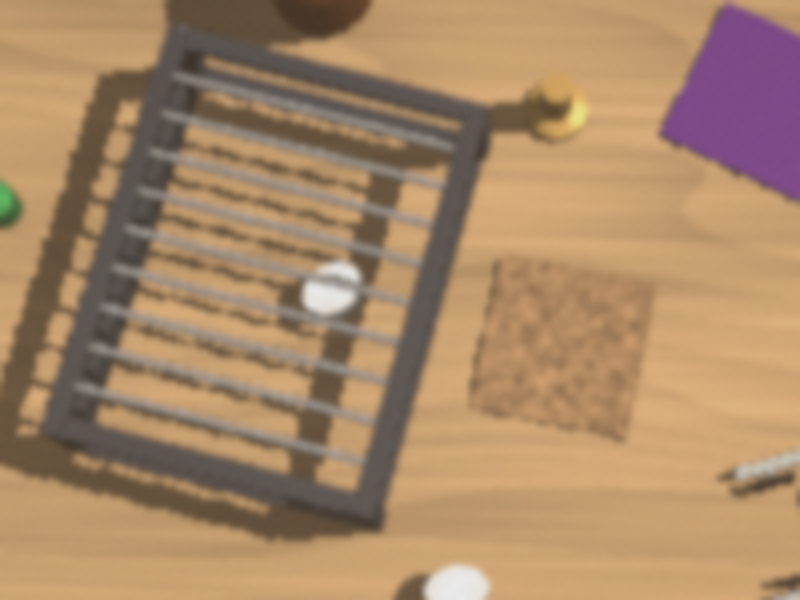

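View pics/crop2.png

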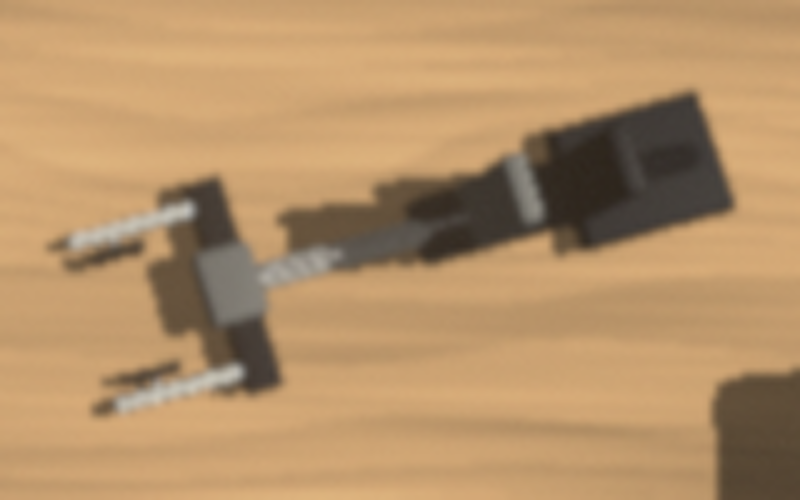

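The crops confirm the layout. The rack's corners and mouth are to the right, the blank is near the middle of the mouth axis, and the jaw tips are at crop2 pixels (80,245) and (115,405). The trigger top is at (525,188) and the handle is behind it. Next I'll fit the reacher and pad.

```bash
cat >> m.py <<'E'
def reacher(n,x0,x1,y0,y1):
    a=L(n);P=pts(a);X,Y,Z=P[...,0],P[...,1],P[...,2];ok=a['depth']>0
    b=ok&(X>x0)&(X<x1)&(Y>y0)&(Y<y1)
    t=P[b&(Z>.085)&(Z<.106)]; rect(t,n+' tops'); 
    print('top z',np.percentile(t[:,2],[50,95]))
    g=a['image'].astype(int).mean(-1)
    ch=P[b&(Z>.006)&(Z<.022)]; rect(ch,n+' low')
    return a,P,b
E
python3 - <<'E'
from m import *
for n in('top0.png','scene0.png'):
    a,P,b=reacher(n,.43,.56,-.50,-.16)
    Z=P[...,2]
    t=P[b&(Z>.085)&(Z<.106)]
    im=a['image'].astype(int).mean(-1)[b&(Z>.085)&(Z<.106)]
    # split handle / trigger by projection on approx yaw 104
    d=np.array([np.cos(np.radians(104.3)),np.sin(np.radians(104.3))]); s=t[:,:2]@d
    h,e=np.histogram(s,bins=np.arange(s.min(),s.max()+.005,.005)); print(np.round(e[:-1],3),h)
    mid=(s.min()+s.max())/2
    for m in(s<mid,s>mid): rect(t[m],'half'); print(np.median(im[m]))
    # jaws: white-ish pixels
    A=a['image'].astype(int); w=b&(A.min(-1)>110)&((A.max(-1)-A.min(-1))<40)&(P[...,1]>-.3)&(Z>.004)&(Z<.03)
    rect(P[w],'light front')
    k,l=cv2.connectedComponents(w.astype(np.uint8))
    for i in range(1,k):
        if (l==i).sum()>8: rect(P[l==i],'comp')
    low=P[b&(Z>.012)&(Z<.022)]
    print('low mean front extents',low[:,1].max())
    # pad
    hsv=cv2.cvtColor(a['image'],cv2.COLOR_RGB2HSV); 
a=L('top0.png')
c=[ray(a,130+u/4,120+v/4,.003)[:2] for u,v in((500,258),(655,290),(622,438),(472,405))]
print('pad',np.round(c,3),np.mean(c,0),'yaw edge',np.degrees(np.arctan2(*(c[0]-c[1])[::-1])))
# jaw tips ends at crop2 (front ends of both jaws)
c=[ray(a,300+u/5,190+v/5,.01)[:2] for u,v in((50,246),(94,409),(212,182),(272,388),(715,150),(525,188))]
print('tips',np.round(c,4))
m=(c[0]+c[1])/2;print('mid front(220)',m, 'perp yaw',np.degrees(np.arctan2(*(c[0]-c[1])[::-1]))+0)
E
```

```text
top0.png tops 198 c [ 493.5 -318.3] size [30.  56.7] ang 15.9
top z [0.09729592 0.10054922]
top0.png low 1108 c [ 491.7 -328.9] size [115.  337.2] ang 1.3
[-0.459 -0.454 -0.449 -0.444 -0.439 -0.434 -0.429 -0.424 -0.419 -0.414
 -0.409 -0.404] [29 42 28  0  0  0  0  0  0 30 44 25]
half 99 c [ 500.  -340.2] size [29.4 11.5] ang 17.1
52.666666666666664
half 99 c [ 487.3 -296.8] size [30.  10.8] ang 18.4
108.33333333333333
light front 196 c [ 461.4 -193.1] size [79.5 42.5] ang 70.2
comp 21 c [ 487.2 -167.3] size [ 6. 14.] ang 18.1
comp 175 c [ 459.1 -210.4] size [26.6 56.7] ang 12.4
low mean front extents -0.16033247336535913
scene0.png tops 165 c [ 476.8 -396.6] size [220.7  52.6] ang 77.1
top z [0.09498824 0.10065771]
scene0.png low 1008 c [ 493.5 -330.8] size [339.5 113.7] ang 87.8
[-0.59  -0.585 -0.58  -0.575 -0.57  -0.565 -0.56  -0.555 -0.55  -0.545
 -0.54  -0.535 -0.53  -0.525 -0.52  -0.515 -0.51  -0.505 -0.5   -0.495
 -0.49  -0.485 -0.48  -0.475 -0.47  -0.465 -0.46  -0.455 -0.45  -0.445
 -0.44  -0.435 -0.43  -0.425 -0.42  -0.415 -0.41  -0.405] [ 5  5  1  1  0  0  0  0  0  0  0  0  0  0  0  0  0  0  0  0  0  0  0  0
  0  1 18 42 15  0  0  0  0  0  0 17 39 21]
half 12 c [ 432.3 -491.2] size [ 4.6 15.9] ang 0.2
36.83333333333333
half 153 c [ 494.9 -319.6] size [32.9 57. ] ang 16.4
27.333333333333332
light front 61 c [ 461.3 -193.7] size [77.4 40.4] ang 72.9
comp 33 c [ 466.4 -220. ] size [10.9 31.2] ang 17.5
comp 13 c [ 484.2 -170.8] size [20.2  9.7] ang 70.0
low mean front extents -0.16044400196721958
pad [[ 0.593  0.011]
 [ 0.576 -0.077]
 [ 0.492 -0.059]
 [ 0.509  0.025]] [ 0.54226554 -0.024895  ] yaw edge 79.17873044871469
tips [[ 0.4699 -0.1129]
 [ 0.399  -0.1322]
 [ 0.4998 -0.1846]
 [ 0.4094 -0.2099]
 [ 0.5184 -0.4094]
 [ 0.4997 -0.3237]]
mid front(220) [ 0.43445694 -0.12253143] perp yaw 15.24359230029696
```

Emit:
arm_command(
  increments="-2.03 -2.6 0 0 0 0 0;-2.03 -2.6 0 0 0 0 0;-2.03 -2.6 0 0 0 0 0;-2.03 -2.6 0 0 0 0 0;-2.03 -2.6 0 0 0 0 0;-2.03 -2.6 0 0 0 0 0;-2.03 -2.6 0 0 0 0 0",
)

```text
time_s: 1.48
position: [0.2559, 0.329, 0.2283]
tool_rot: [0.155, 0.988, 0.0, 0.0]
ft_force: [1.1, -0.6, 0.8]
width: 0.0852
```

Emit:
arm_command(
  increments="-2.03 -2.6 0 0 0 0 0;-2.03 -2.6 0 0 0 0 0;-2.03 -2.6 0 0 0 0 0;-2.03 -2.6 0 0 0 0 0;-2.03 -2.6 0 0 0 0 0;-2.03 -2.6 0 0 0 0 0;-2.03 -2.6 0 0 0 0 0",
)

```text
time_s: 2.07
position: [0.3353, 0.1121, 0.2286]
tool_rot: [0.155, 0.988, 0.0, 0.0]
ft_force: [1.2, 0.5, -0.9]
width: 0.0854
```

Emit:
arm_command(
  increments="-2.03 -2.6 0 0 0 0 0;-2.03 -2.6 0 0 0 0 0;-2.03 -2.6 0 0 0 0 0;-2.03 -2.6 0 0 0 0 0;-2.03 -2.6 0 0 0 0 0;-2.03 -2.6 0 0 0 0 0;-2.03 -2.6 0 0 0 0 0",
)

```text
time_s: 2.65
position: [0.4148, -0.105, 0.2285]
tool_rot: [0.155, 0.988, -0.0, 0.0]
ft_force: [0.6, 2.5, -0.3]
width: 0.0852
```

Emit:
arm_command(
  increments="-2.03 -2.6 0 0 0 0 0;-2.03 -2.6 0 0 0 0 0;-2.03 -2.6 0 0 0 0 0;-2.03 -2.6 0 0 0 0 0;-2.03 -2.6 0 0 0 0 0;-2.03 -2.6 0 0 0 0 0;-2.03 -2.6 0 0 0 0 0",
)

```text
time_s: 3.23
position: [0.4943, -0.3217, 0.2282]
tool_rot: [0.155, 0.988, -0.0, 0.0]
ft_force: [-0.7, 0.3, 0.5]
width: 0.0852
```

Emit:
arm_command(
  increments="0 0 0 0 0 6 0;0 0 0 0 0 6 0;0 0 0 0 0 6 0;0 0 0 0 0 6 0;0 0 0 0 0 6 0;0 0 0 0 0 6 0;0 0 0 0 0 6 0;0 0 0 0 0 6 0",
)

```text
time_s: 3.9
position: [0.4941, -0.32, 0.2283]
tool_rot: [0.546, 0.838, -0.0, -0.0]
ft_force: [0.7, -0.8, -0.1]
width: 0.0852
```

Emit:
arm_command(
  increments="0 0 1 0 0 6 0;0 0 1 0 0 6 0;0 0 1 0 0 6 0;0 0 1 0 0 6 0;0 0 1 0 0 6 0;0 0 1 0 0 6 0;0 0 1 0 0 6 0;0 0 1 0 0 6 0",
)

```text
time_s: 4.57
position: [0.494, -0.32, 0.1479]
tool_rot: [0.839, 0.543, -0.0, 0.0]
ft_force: [-0.1, -0.3, -0.2]
width: 0.0854
```

Emit:
arm_command(
  increments="0 0 0 0 0 6 0;0 0 0 0 0 6 0;0 0 0 0 0 6 0;0 0 0 0 0 6 0;0 0 0 0 0 6 0;0 0 0 0 0 6 0;0 0 0 0 0 6 0;0 0 0 0 0 3.8 0",
)

```text
time_s: 5.23
position: [0.4941, -0.3201, 0.1483]
tool_rot: [0.985, 0.174, -0.0, 0.0]
ft_force: [-0.2, -0.3, -0.3]
width: 0.0857
```

Emit:
arm_command(
  increments="0 0 0 0 0 3.7 0;0 0.1 1 0 0 0 0;0 0 2 0 0 0 0;0 0 2 0 0 0 0;0 0 1.5 0 0 0 0;0 0 1 0 0 0 0;0 0 0 0 0 0 0.2;0 0 0 0 0 0 0.28",
  grip_force=20,
)

```text
time_s: 5.9
position: [0.4943, -0.321, 0.0732]
tool_rot: [0.989, 0.145, -0.0, -0.0]
ft_force: [1.1, 0.6, 0.0]
width: 0.0637
```

Emit:
arm_command(
  increments="0 0 0 0 0 0 0.3;0 0 0 0 0 0 0.3;0 0 0 0 0 0 0.3;0 0 0 0 0 0 0.3",
)

```text
time_s: 6.23
position: [0.4945, -0.3212, 0.0739]
tool_rot: [0.989, 0.145, 0.0, 0.0]
ft_force: [-0.1, 0.5, 0.8]
width: 0.0602
```

Emit:
arm_command(
  increments="0 0 0 0 0 0 0.33;0 0 0 0 0 0 0.35;0 0 0 0 0 0 0.36;0 0 0 0 0 0 0.36;0 0 0 0 0 0 0.36;0 0 0 0 0 0 0.36",
)

```text
time_s: 6.73
position: [0.4944, -0.3208, 0.0734]
tool_rot: [0.989, 0.145, -0.0, -0.0]
ft_force: [-1.3, 4.8, 4.3]
width: 0.0548
```

Emit:
arm_command(
  increments="0 0 0 0 0 0 0.38;0 0 0 0 0 0 0.39;0 0 0 0 0 0 0.39;0 0 0 0 0 0 0.39;0 0 0 0 0 0 0.39",
)

```text
time_s: 7.15
position: [0.4947, -0.3217, 0.0738]
tool_rot: [0.989, 0.145, 0.0, 0.001]
ft_force: [1.5, -1.7, 5.9]
width: 0.0521
```

Emit:
arm_command(
  increments="0 0 -0.2 0 0 0 0.39;0 0 -0.3 0 0 0 0.39;0 0 -0.5 0 0 0 0.39;0 0 -0.5 0 0 0 0.39;0 0 -0.5 0 0 0 0.39;0 0 0 0 0 0 0.39;0 0 0 0 0 0 0.39",
)

```text
time_s: 7.73
position: [0.4945, -0.3211, 0.0937]
tool_rot: [0.989, 0.145, 0.0, 0.0]
ft_force: [0.7, -0.3, -3.6]
width: 0.0522
```

Run:
```python
from m import *
print(status.get_state())
snap('scene','scene1.png');snap('top','top1.png')
a=cv2.imread('pics/scene1.png');b=cv2.imread('pics/top1.png')
cv2.imwrite('pics/c3.png',np.vstack([cv2.resize(a[80:260,100:340],(640,300) if 0 else (400,300)),cv2.resize(b[180:300,300:460],(400,300))]))
```

```text
{'time_s': 7.7333, 'joints': array([-7.06502390e-01,  2.59594463e-01,  1.58514002e+00, -1.70559326e-04,
        1.29614197e+00,  5.73995248e-01]), 'qvel': array([-0.00237111,  0.00846049,  0.00906979, -0.00028994, -0.00335634,
       -0.00204178]), 'tau': array([ 7.48206396e-03, -8.01302862e+01, -5.53843224e+01, -1.01673284e-04,
        1.18555301e-01,  3.05859658e-05]), 'position': array([ 0.4944707 , -0.32111583,  0.09370748]), 'tool_rot': array([9.89480908e-01, 1.44663052e-01, 1.74130090e-04, 3.23498361e-04]), 'ft_force': array([ 0.72549438, -0.3452697 , -3.61200487]), 'ft_torque': array([-0.05968979,  0.02244016,  0.03582367]), 'width': 0.05217163447377441}
```

View pics/c3.png

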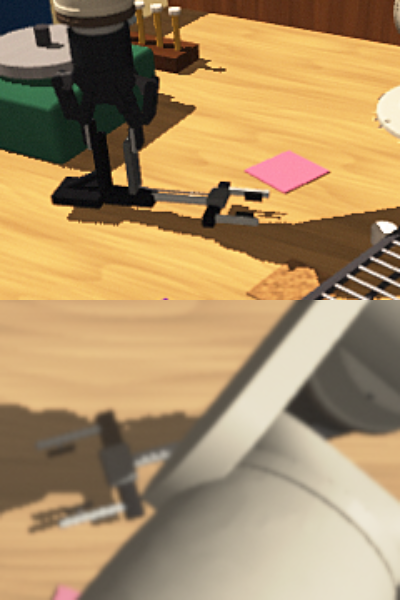

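```bash
cat >> m.py <<'E'
def comps(n,x0,x1,y0,y1,z0,z1):
    a=L(n);P=pts(a);X,Y,Z=P[...,0],P[...,1],P[...,2]
    m=(a['depth']>0)&(X>x0)&(X<x1)&(Y>y0)&(Y<y1)&(Z>z0)&(Z<z1)
    k,l=cv2.connectedComponents(m.astype(np.uint8))
    for i in range(1,k):
        if (l==i).sum()>15:
            Q=P[l==i]; rect(Q,n+' comp'); print('   z',np.round(np.percentile(Q[:,2],[5,50,95])*1000,1))
E
python3 - <<'E'
from m import *
for n in('top1.png','scene1.png'): 
    comps(n,.38,.49,-.24,-.08,.015,.05)
    comps(n,.38,.49,-.185,-.08,.015,.05)
a=L('top1.png')
for u,v in((315.2,238),(324.8,270)): print(ray(a,u,v,.030))
E
```

```text
top1.png comp 713 c [ 448.4 -182.6] size [ 83.3 120.3] ang 6.7
   z [29.6 35.8 46.9]
top1.png comp 245 c [ 473.3 -160.9] size [74.6 46.7] ang 63.7
   z [28.  35.2 46.7]
top1.png comp 98 c [ 414.7 -160.5] size [14.9 46.5] ang 16.4
   z [28.5 32.8 36.2]
scene1.png comp 624 c [ 448.2 -183.3] size [ 86.2 120.1] ang 7.5
   z [25.8 34.6 46.2]
scene1.png comp 125 c [ 413.8 -161.7] size [21.9 46.1] ang 9.9
   z [24.8 32.  35.5]
scene1.png comp 258 c [ 473.1 -160.1] size [71.  46.3] ang 64.0
   z [25.7 33.5 46.2]
[ 0.47010221 -0.12240872  0.03      ]
[ 0.4016608  -0.14298409  0.03      ]
```

Emit:
arm_command(
  increments="0 0 0 0 0 3 0.39;0 0 0 0 0 5 0.39;0 0 0 0 0 5 0.39;0 0 0 0 0 5 0.39;0 0 0 0 0 5 0.39;0 0 0 0 0 4.4 0.39;0 0 0 0 0 3 0.39;0 0 0 0 0 0 0.39",
)

```text
time_s: 8.5
position: [0.4942, -0.3209, 0.093]
tool_rot: [0.993, -0.121, -0.0, -0.0]
ft_force: [-0.3, -0.1, -3.2]
width: 0.0521
```

Emit:
arm_command(
  increments="0 0 0 0 0 0 0.39;0 0 0 0 0 0 0.39",
)

```text
time_s: 8.67
position: [0.4943, -0.321, 0.0932]
tool_rot: [0.993, -0.119, -0.0, -0.0]
ft_force: [-0.0, 0.9, -3.9]
width: 0.0524
```

Emit:
arm_command(
  increments="-0.2 -0.8 0 0 0 0 0.39;-0.4 -1.8 0 0 0 0 0.39;-0.4 -1.8 0 0 0 0 0.39;-0.5 -2 0 0 0 0 0.39;-0.5 -2 0 0 0 0 0.39;-0.4 -1.9 0 0 0 0 0.39;-0.25 -1.2 0 0 0 0 0.39;0 -0.4 0 0 0 0 0.39",
)

```text
time_s: 9.33
position: [0.4969, -0.1972, 0.0935]
tool_rot: [0.993, -0.119, 0.0, -0.0]
ft_force: [-0.4, 1.6, -3.1]
width: 0.0521
```

Emit:
arm_command(
  increments="0 0 0.5 0 0 0 0.39;0 0 0.4 0 0 0 0.39;0 0 0 0 0 0 0.39;0 0 0 0 0 0 0.39",
)

```text
time_s: 9.67
position: [0.4966, -0.1997, 0.0837]
tool_rot: [0.993, -0.12, -0.0, -0.0]
ft_force: [1.1, 0.4, -3.3]
width: 0.0522
```

Run:
```python
from m import *
s=status.get_state();print(s['position'],s['tool_rot'],s['ft_force'],s['width'])
snap('scene','scene2.png');snap('top','top2.png')
a=cv2.imread('pics/scene2.png');b=cv2.imread('pics/top2.png')
cv2.imwrite('pics/c4.png',np.hstack([cv2.resize(a[170:350,200:440],(400,300)),cv2.resize(b[110:260,140:340],(400,300),interpolation=cv2.INTER_CUBIC)]))
for n in('top2.png','scene2.png'): 
    comps(n,.45,.60,-.09,-.0,.009,.05)
    a=L(n);P=pts(a);X,Y,Z=P[...,0],P[...,1],P[...,2];im=a['image'].astype(int)
    w=(im.min(-1)>110)&((im.max(-1)-im.min(-1))<50)&(X>.53)&(X<.61)&(Y>.07)&(Y<.14)&(Z>.012)&(Z<.04)
    rect(P[w],'blank')
```

```text
[ 0.49663399 -0.19973818  0.08374221] [ 9.92748978e-01 -1.20204938e-01 -4.83683716e-04 -7.86787079e-05] [ 1.11144298  0.36841607 -3.32163937] 0.05215434941021261
top2.png comp 663 c [532.8 -48.6] size [85.7 96.8] ang 78.8
   z [18.6 26.3 37.3]
blank 127 c [569.7 104.4] size [24.  32.6] ang 44.8
scene2.png comp 770 c [532.  -48.4] size [85.7 97.2] ang 78.3
   z [14.2 24.2 36. ]
blank 100 c [570.2 103. ] size [25.7 32. ] ang 35.3
```

View pics/c4.png

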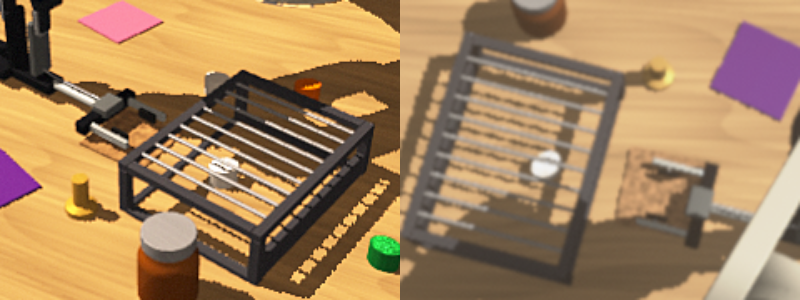

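Emit:
arm_command(
  increments="0 -0.6 0 0 0 0 0.39;0 -1 0 0 0 0 0.39;0 -1 0 0 0 0 0.39;0 -1 0 0 0 0 0.39;0 -1 0 0 0 0 0.39;0 -1 0 0 0 0 0.39;0 -1 0 0 0 0 0.39;0 -0.5 0 0 0 0 0.39",
)

```text
time_s: 10.43
position: [0.5141, -0.1286, 0.0843]
tool_rot: [0.993, -0.119, -0.0, -0.0]
ft_force: [-0.2, 0.0, -3.0]
width: 0.0523
```

Emit:
arm_command(
  increments="0 -1 0 0 0 0 0.39;0 -1 0 0 0 0 0.39;0 -1 0 0 0 0 0.39;0 -1 0 0 0 0 0.39;0 -1 0 0 0 0 0.39;0 -0.5 0 0 0 0 0.39;0 -0.4 0 0 0 0 0.39;0 0 0.2 0 0 0 0.39",
)

```text
time_s: 11.1
position: [0.5282, -0.0722, 0.0826]
tool_rot: [0.993, -0.119, 0.0, 0.0]
ft_force: [-0.0, -0.1, -3.5]
width: 0.0522
```

Run:
```python
from m import *
s=status.get_state();print(s['position'],s['tool_rot'],s['ft_force'],s['width'])
snap('scene','scene3.png');snap('top','top3.png')
a=cv2.imread('pics/scene3.png');b=cv2.imread('pics/top3.png')
cv2.imwrite('pics/c5.png',np.hstack([cv2.resize(a[200:320,250:410],(400,300)),cv2.resize(b[135:255,140:300],(400,300),interpolation=cv2.INTER_CUBIC)]))
```

```text
[ 0.52819107 -0.07217477  0.08255881] [ 9.92839761e-01 -1.19453479e-01  2.68068252e-04  5.27024234e-05] [-0.02051274 -0.12545916 -3.51722314] 0.05217812053189321
```

View pics/c5.png

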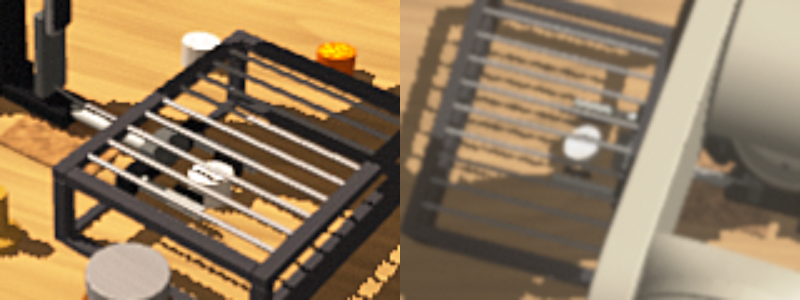

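Emit:
arm_command(
  increments="0 0 0 0 0 0 0.4;0 0 0 0 0 0 0.41;0 0 0 0 0 0 0.42;0 0 0 0 0 0 0.43;0 0 0 0 0 0 0.43",
  grip_force=20,
)

```text
time_s: 11.62
position: [0.5278, -0.073, 0.0823]
tool_rot: [0.993, -0.12, 0.0, 0.0]
ft_force: [1.0, -0.1, -3.3]
width: 0.0493
```

Emit:
arm_command(
  increments="0 0 0 0 0 0 0.44;0 0 0 0 0 0 0.45;0 0 0 0 0 0 0.45;0 0 0 0 0 0 0.45",
)

```text
time_s: 11.95
position: [0.5279, -0.0728, 0.0823]
tool_rot: [0.993, -0.12, 0.0, 0.0]
ft_force: [0.9, 0.1, -3.3]
width: 0.047
```

Emit:
arm_command(
  increments="0 0 0 0 0 0 0.46;0 0 0 0 0 0 0.46;0 0 0 0 0 0 0.46;0 0 0 0 0 0 0.46",
)

```text
time_s: 12.28
position: [0.5279, -0.0728, 0.0823]
tool_rot: [0.993, -0.12, -0.0, 0.0]
ft_force: [0.0, 0.2, -3.4]
width: 0.0464
```

Emit:
arm_command(
  increments="0 0 0 0 0 0 0.47;0 0 0 0 0 0 0.47;0 0 0 0 0 0 0.47;0 0 0 0 0 0 0.47",
)

```text
time_s: 12.62
position: [0.5279, -0.0729, 0.0823]
tool_rot: [0.993, -0.12, 0.0, 0.0]
ft_force: [-0.4, -0.7, -3.4]
width: 0.0452
```

Emit:
arm_command(
  increments="0 0 0 0 0 0 0.48;0 0 0 0 0 0 0.48;0 0 0 0 0 0 0.48;0 0 0 0 0 0 0.48",
)

```text
time_s: 12.95
position: [0.5279, -0.0729, 0.0823]
tool_rot: [0.993, -0.12, 0.0, 0.0]
ft_force: [0.1, 0.3, -3.6]
width: 0.0447
```

Emit:
arm_command(
  increments="0 0 0 0 0 0 0.49;0 0 0 0 0 0 0.49;0 0 0 0 0 0 0.49;0 0 0 0 0 0 0.49",
)

```text
time_s: 13.28
position: [0.5278, -0.0729, 0.0823]
tool_rot: [0.993, -0.12, -0.0, 0.0]
ft_force: [0.1, -0.5, -3.2]
width: 0.0436
```

Run:
```python
from m import *
snap('scene','scene4.png');snap('top','top4.png')
s=status.get_state();print(s)
for n in('top0.png','scene0.png','top4.png','scene4.png'): 
    a=L(n);P=pts(a);X,Y,Z=P[...,0],P[...,1],P[...,2];im=a['image'].astype(int)
    w=(im.min(-1)>150)&((im.max(-1)-im.min(-1))<50)&(X>.53)&(X<.61)&(Y>.07)&(Y<.14)&(Z>.018)&(Z<.04)
    rect(P[w],n+'blank')
```

```text
{'time_s': 13.3833, 'joints': array([-2.81678426e-01,  1.59001468e-01,  1.73260348e+00, -1.39673542e-04,
        1.25007056e+00,  1.52934372e+00]), 'qvel': array([-8.07341140e-04, -1.91252593e-03,  5.09738008e-04, -1.02788044e-03,
       -2.87083984e-04, -5.58857602e-05]), 'tau': array([-1.99929520e-02, -6.86007357e+01, -5.34309053e+01,  3.71803623e-02,
       -4.36933001e-02,  2.44338118e-02]), 'position': array([ 0.52783881, -0.07283606,  0.08228089]), 'tool_rot': array([ 9.92797748e-01, -1.19802443e-01, -5.15460279e-05,  5.87478808e-05]), 'ft_force': array([-0.23960203,  0.00874024, -2.60437771]), 'ft_torque': array([-0.01967869,  0.0194337 ,  0.05065619]), 'width': 0.043505216510836255}
top0.pngblank 113 c [570.3 103.9] size [24.7 32.1] ang 22.0
scene0.pngblank 78 c [568.8 100.8] size [27.1 29.6] ang 72.4
top4.pngblank 118 c [570.5 104. ] size [24.9 32.8] ang 29.4
scene4.pngblank 129 c [572.7 104.5] size [36.1 61.3] ang 76.0
```

Emit:
arm_command(
  increments="0 0 0 0 0 0 0.495;0 0 0 0 0 0 0.495;0 0 0 0 0 0 0.495;0 0 0 0 0 0 0.495",
)

```text
time_s: 13.72
position: [0.5279, -0.0729, 0.0823]
tool_rot: [0.993, -0.12, -0.0, 0.0]
ft_force: [-0.6, 0.1, -3.6]
width: 0.0429
```

Emit:
arm_command(
  increments="0 0 0 0 0 0 0.5;0 0 0 0 0 0 0.5;0 0 0 0 0 0 0.5;0 0 0 0 0 0 0.5",
)

```text
time_s: 14.05
position: [0.5279, -0.0729, 0.0823]
tool_rot: [0.993, -0.12, 0.0, 0.0]
ft_force: [-0.5, -1.8, -3.2]
width: 0.0433
```

Emit:
arm_command(
  increments="0 0 0 0 0 0 0.505;0 0 0 0 0 0 0.505;0 0 0 0 0 0 0.505;0 0 0 0 0 0 0.505",
)

```text
time_s: 14.38
position: [0.5278, -0.0729, 0.0823]
tool_rot: [0.993, -0.12, -0.0, 0.0]
ft_force: [-0.5, -0.8, -2.9]
width: 0.0425
```

Run:
```python
from m import *
w=[]
for i in range(4): snapshot('top'); w.append(status.get_state()['width'])
print(np.round(w,5))
```

```text
[0.04231 0.04268 0.04244 0.04256]
```

Emit:
arm_command(
  increments="0 0 0 0 0 0 0.51;0 0 0 0 0 0 0.51;0 0 0 0 0 0 0.51;0 0 0 0 0 0 0.51",
)

```text
time_s: 14.92
position: [0.5279, -0.0728, 0.0824]
tool_rot: [0.993, -0.12, 0.0, 0.0]
ft_force: [-0.2, -0.5, -3.3]
width: 0.0424
```

Run:
```python
from m import *
w=[]
for i in range(5): snapshot('top'); w.append(status.get_state()['width'])
print(np.round(w,5),np.mean(w))
```

```text
[0.04242 0.04248 0.04186 0.0421  0.04222] 0.04221557349551333
```

Emit:
arm_command(
  increments="0 0 0 0 0 0 0.52;0 0 0 0 0 0 0.52;0 0 0 0 0 0 0.52;0 0 0 0 0 0 0.52",
)

```text
time_s: 15.5
position: [0.5279, -0.0729, 0.0823]
tool_rot: [0.993, -0.12, 0.0, 0.0]
ft_force: [0.2, -1.2, -2.5]
width: 0.0414
```

Run:
```python
from m import *
w=[]
for i in range(5): s=snap('scene','scene5.png'); w.append(status.get_state()['width'])
print(np.round(w,5),np.mean(w))
snap('top','top5.png')
a=cv2.imread('pics/scene5.png');b=cv2.imread('pics/top5.png')
cv2.imwrite('pics/c6.png',np.hstack([cv2.resize(a[210:300,270:390],(400,300),interpolation=cv2.INTER_CUBIC),cv2.resize(b[150:240,160:280],(400,300),interpolation=cv2.INTER_CUBIC)]))
```

```text
[0.0413  0.0416  0.04156 0.04138 0.04136] 0.041439059856003116
```

View pics/c6.png

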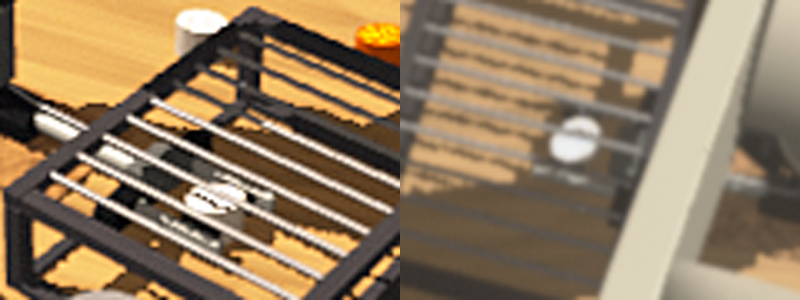

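Emit:
arm_command(
  increments="0 0 0 0 0 0 0.53;0 0 0 0 0 0 0.53;0 0 0 0 0 0 0.53;0 0 0 0 0 0 0.53;0 0 0 0 0 0 0.53",
)

```text
time_s: 16.22
position: [0.5279, -0.0729, 0.0823]
tool_rot: [0.993, -0.12, -0.0, 0.0]
ft_force: [-0.6, -1.6, -1.7]
width: 0.0404
```

Run:
```python
from m import *
w=[]
for i in range(8): snapshot('top'); w.append(status.get_state()['width'])
print(np.round(w,5),np.mean(w))
for n in('top4.png','top5.png','scene5.png'):
    a=L(n);P=pts(a);im=a['image'].astype(int)
    c=np.array([.570,.104]);d=np.array([.2385,.9711]);l=np.array([-.9711,.2385])
    q=P[...,:2]-c;A=q@d*1000;B=q@l*1000;Z=P[...,2]*1000
    m=(abs(A)<25)&(abs(B)<50)&(Z>8)&(Z<45)
    w=m&(im.min(-1)>120)&(Z>17)
    k,lab=cv2.connectedComponents(w.astype(np.uint8))
    for i in range(1,k):
        if(lab==i).sum()>6: print(n,(lab==i).sum(),'A',A[lab==i].min().round(1),A[lab==i].max().round(1),'B',B[lab==i].min().round(1),B[lab==i].max().round(1),'Z',np.median(Z[lab==i]).round(1))
```

```text
[0.04103 0.04111 0.04117 0.04098 0.04062 0.04064 0.0409  0.04072] 0.04089538574891699
top4.png 42 A -13.3 9.8 B -17.1 -6.4 Z 25.1
top4.png 83 A -13.1 14.7 B -1.7 16.2 Z 23.9
top5.png 41 A -12.6 10.6 B -15.9 -6.2 Z 23.8
top5.png 85 A -12.5 15.4 B -1.7 15.2 Z 23.9
top5.png 8 A 14.7 22.0 B 22.9 26.8 Z 19.3
top5.png 12 A -12.5 1.8 B 22.9 27.2 Z 18.9
scene5.png 68 A -17.2 20.2 B 6.5 29.1 Z 21.0
scene5.png 63 A -15.4 11.6 B -16.7 1.7 Z 25.0
scene5.png 33 A -16.8 20.2 B -31.0 -24.3 Z 19.7
```

Run:
```python
from m import *
snap('top','top6.png');snap('scene','scene6.png')
w=[]
for i in range(4): snapshot('top'); w.append(status.get_state()['width'])
print(np.mean(w))
c=np.array([.570,.104]);d=np.array([.2385,.9711]);l=np.array([-.9711,.2385])
for n in('top0.png','top2.png','top4.png','top5.png','top6.png'):
    a=L(n);P=pts(a);im=a['image'].astype(int)
    q=P[...,:2]-c;A=q@d*1000;B=q@l*1000;Z=P[...,2]*1000
    m=(abs(A)<19)&(abs(B)<19)&(Z>16)&(Z<35)&(im.min(-1)>110)
    ys,xs=np.nonzero(m)
    H=cv2.convexHull(np.c_[A[m],B[m]].astype(np.float32)).reshape(-1,2)
    th=np.radians(np.arange(0,180,15));ext=[np.ptp(H@[np.cos(t),np.sin(t)]) for t in th]
    print(n,m.sum(),'area',cv2.contourArea(H),'ctr',H.mean(0).round(1),'ext per 15deg',np.round(ext,1))
# jaws: bright/dark rail blobs beyond |B|>10 in scene/top
for n in('scene3.png','scene5.png','scene6.png','top5.png','top6.png'):
    a=L(n);P=pts(a);im=a['image'].astype(int)
    q=P[...,:2]-c;A=q@d*1000;B=q@l*1000;Z=P[...,2]*1000
    for sg in(1,-1):
        m=(A>-15)&(A<20)&(B*sg>14)&(B*sg<45)&(Z>13)&(Z<30)
        if m.sum()>5: print(n,sg,m.sum(),'B pct',np.percentile(B[m],[2,25,50,75,98]).round(1),'Z',np.median(Z[m]).round(1))
```

```text
0.040692668340542484
top0.png 123 area 640.275283850663 ctr [-0.7 -0.7] ext per 15deg [27.7 28.7 31.5 32.7 32.9 32.5 30.8 29.3 27.6 26.5 25.2 26.6]
top2.png 123 area 635.7071365496072 ctr [-1.6 -0.5] ext per 15deg [27.4 29.  31.5 32.6 32.6 32.5 30.4 29.2 27.9 25.9 25.2 26.5]
top4.png 128 area 663.7789858005549 ctr [-0.4  0.8] ext per 15deg [28.  28.9 32.7 35.  36.2 35.1 33.3 29.5 27.1 25.2 24.9 27. ]
top5.png 132 area 697.0883970314159 ctr [ 2.7 -0.3] ext per 15deg [28.1 30.4 32.2 34.9 36.5 36.2 33.8 31.7 29.1 26.1 25.8 26. ]
top6.png 130 area 679.0012900812374 ctr [-0.   0.7] ext per 15deg [28.9 30.6 32.1 34.9 36.1 35.5 32.9 29.8 28.2 26.1 25.7 26.2]
scene3.png 1 77 B pct [17.5 22.3 24.4 31.1 36.5] Z 21.4
scene3.png -1 110 B pct [-40.1 -36.7 -29.1 -26.6 -14.5] Z 21.6
scene5.png 1 66 B pct [15.7 21.1 23.3 25.  27.8] Z 19.9
scene5.png -1 112 B pct [-31.6 -29.2 -26.8 -20.6 -14.7] Z 19.2
scene6.png 1 65 B pct [15.2 20.8 23.2 25.1 28.5] Z 19.8
scene6.png -1 108 B pct [-30.8 -29.  -27.4 -20.4 -15.7] Z 19.1
top5.png 1 61 B pct [14.4 22.7 24.7 26.6 28.5] Z 19.5
top5.png -1 51 B pct [-25.1 -24.  -20.2 -16.9 -14.7] Z 20.1
top6.png 1 58 B pct [14.2 22.6 24.4 26.  27.6] Z 19.4
top6.png -1 57 B pct [-25.4 -23.5 -20.  -17.3 -14.4] Z 20.1
```

Emit:
arm_command(
  increments="0 0 0 0 0 0 0.52;0 0 0 0 0 0 0.515;0 0 0 0 0 0 0.515;0 0 0 0 0 0 0.515;0 0 0 0 0 0 0.515",
)

```text
time_s: 17.33
position: [0.5278, -0.0727, 0.0823]
tool_rot: [0.993, -0.12, -0.0, -0.0]
ft_force: [0.3, 1.4, -2.5]
width: 0.0417
```

Run:
```python
from m import *
w=[];f=[]
for i in range(8): snapshot('top'); s=status.get_state();w.append(s['width']);f.append(s['ft_force'])
print(np.mean(w),np.mean(f,0))
```

```text
0.04148054261533907 [ 0.21604182  0.63553668 -2.72909411]
```

Emit:
arm_command(
  increments="0 0 -0.1 0 0 0 0.515;0 0 -0.1 0 0 0 0.515;0 0 -0.2 0 0 0 0.515;0 0 -0.2 0 0 0 0.515;0 0 -0.2 0 0 0 0.515;0 0 -0.2 0 0 0 0.515;0 0 0 0 0 0 0.515;0 0 0 0 0 0 0.515",
)

```text
time_s: 18.4
position: [0.5279, -0.0729, 0.0924]
tool_rot: [0.993, -0.12, 0.0, 0.0]
ft_force: [-0.4, 0.9, -3.4]
width: 0.0414
```

Run:
```python
from m import *
snap('top','top7.png');snap('scene','scene7.png')
w=[];f=[]
for i in range(6): snapshot('top'); s=status.get_state();w.append(s['width']);f.append(s['ft_force'])
print(np.mean(w),np.mean(f,0),s['position'])
c=np.array([.570,.104]);d=np.array([.2385,.9711]);l=np.array([-.9711,.2385])
for n in('top6.png','top7.png','scene6.png','scene7.png'):
    a=L(n);P=pts(a);im=a['image'].astype(int)
    q=P[...,:2]-c;A=q@d*1000;B=q@l*1000;Z=P[...,2]*1000
    m=(abs(A)<10)&(abs(B)<9)&(Z>16)&(Z<45)&(im.min(-1)>130)
    print(n,m.sum(),'Z',np.percentile(Z[m],[10,50,90]).round(1))
```

```text
0.04161462938222748 [-0.27053739  0.2641102  -3.86998169] [ 0.52782348 -0.0728415   0.0922772 ]
top6.png 55 Z [22.2 24.7 26.5]
top7.png 56 Z [29.6 33.5 36.3]
scene6.png 35 Z [23.7 25.4 26.4]
scene7.png 44 Z [33.3 34.7 35.9]
```

Emit:
arm_command(
  increments="0 0 -0.2 0 0 0 0.515;0 0.2 -0.1 0 0 0 0.515;0 0.5 0 0 0 0 0.515;0 0.9 0 0 0 0 0.515;0 0.9 0 0 0 0 0.515;0 0.9 0 0 0 0 0.515;0 0.9 0 0 0 0 0.515;0 0.9 0 0 0 0 0.515",
)

```text
time_s: 19.47
position: [0.5151, -0.1245, 0.0953]
tool_rot: [0.993, -0.12, -0.0, 0.0]
ft_force: [0.7, -1.1, -5.1]
width: 0.0415
```

Emit:
arm_command(
  increments="0 0.9 0 0 0 0 0.515;0 0.9 0 0 0 0 0.515;0 0.9 0 0 0 0 0.515;0 0.9 0 0 0 0 0.515;0.1 0.9 0 0 0 0 0.515;0.1 0.9 0 0 0 0 0.515;0.1 0.9 0 0 0 0 0.515;0.1 0.7 0 0 0 0 0.515",
)

```text
time_s: 20.13
position: [0.5026, -0.1933, 0.0953]
tool_rot: [0.993, -0.12, -0.0, 0.0]
ft_force: [-0.2, 0.2, -4.0]
width: 0.0414
```

Emit:
arm_command(
  increments="0 0.6 0 0 0 0 0.515;0 0.3 0 0 0 0 0.515;0 0 0 0 0 0 0.515;0 0 0 0 0 0 0.515",
)

```text
time_s: 20.47
position: [0.5005, -0.201, 0.0953]
tool_rot: [0.993, -0.12, -0.0, -0.0]
ft_force: [0.2, 0.6, -3.2]
width: 0.0412
```

Run:
```python
from m import *
snap('top','top8.png');snap('scene','scene8.png')
s=status.get_state();print(s['position'],s['ft_force'],s['width'])
a=cv2.imread('pics/scene8.png');b=cv2.imread('pics/top8.png')
cv2.imwrite('pics/c7.png',np.hstack([cv2.resize(a[180:300,190:350],(400,300),interpolation=cv2.INTER_CUBIC),cv2.resize(b[140:260,200:360],(400,300),interpolation=cv2.INTER_CUBIC)]))
for n in('top8.png','scene8.png'):
    a=L(n);P=pts(a);X,Y,Z=P[...,0],P[...,1],P[...,2];im=a['image'].astype(int)
    w=(im.min(-1)>130)&((im.max(-1)-im.min(-1))<60)&(X>.5)&(X<.59)&(Y>-.06)&(Y<.02)&(Z>.025)&(Z<.05)
    rect(P[w],n+'blank');print(np.percentile(P[w],[5,50,95],0))
```

```text
[ 0.50058584 -0.20069066  0.09529062] [-1.02395159 -0.11075373 -3.97048128] 0.04174082277843269
top8.pngblank 247 c [543.  -29.2] size [50.8 58. ] ang 79.1
[[ 0.52098044 -0.04935643  0.02935563]
 [ 0.54806158 -0.02358099  0.03520065]
 [ 0.57186997 -0.00985255  0.03965361]]
scene8.pngblank 191 c [543.2 -27.4] size [49.1 59. ] ang 74.5
[[ 0.51635465 -0.05093015  0.03148155]
 [ 0.5451097  -0.02527098  0.03569133]
 [ 0.57153766 -0.0084353   0.03917197]]
```

View pics/c7.png

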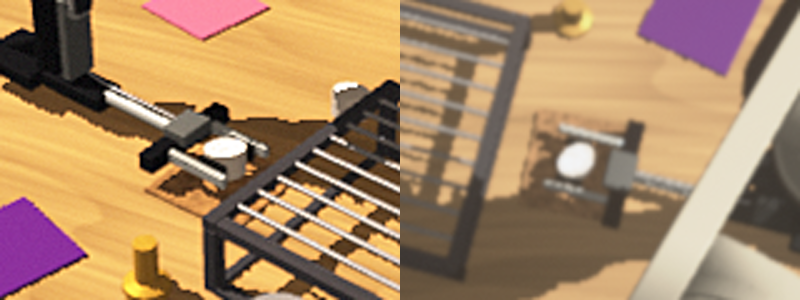

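Emit:
arm_command(
  increments="0 0 0.2 0 0 0 0.515;0 0 0.2 0 0 0 0.515;0 0 0.2 0 0 0 0.515;0 0 0.1 0 0 0 0.515;0 0 0.1 0 0 0 0.515;0 0 0.1 0 0 0 0.515;0 0 0 0 0 0 0.515;0 0 0 0 0 0 0.515",
)

```text
time_s: 21.23
position: [0.5006, -0.201, 0.0863]
tool_rot: [0.993, -0.12, -0.0, 0.0]
ft_force: [-0.4, 0.4, -3.5]
width: 0.0418
```

Run:
```python
from m import *
f=[]
for i in range(6): snapshot('top'); s=status.get_state();f.append(s['ft_force'])
print(np.mean(f,0),s['position'])
a=L('top8.png'); print(ray(a,270,204,.037))
```

```text
[-0.05626335 -0.19558236 -3.8820501 ] [ 0.50055887 -0.20106113  0.08636168]
[ 0.54172993 -0.02338051  0.037     ]
```

Blank centre is within 2 mm of the pad centre. I'll lower it in small steps until it touches.

Emit:
arm_command(
  increments="0 0 0.1 0 0 0 0.515;0 0 0 0 0 0 0.515;0 0 0 0 0 0 0.515",
)

```text
time_s: 21.78
position: [0.5006, -0.2011, 0.0854]
tool_rot: [0.993, -0.12, 0.0, 0.0]
ft_force: [-0.2, 0.3, -2.9]
width: 0.0413
```

Emit:
arm_command(
  increments="0 0 0.05 0 0 0 0.515;0 0 0 0 0 0 0.515;0 0 0 0 0 0 0.515",
)

```text
time_s: 22.03
position: [0.5006, -0.2012, 0.085]
tool_rot: [0.993, -0.12, 0.0, 0.0]
ft_force: [-0.8, -0.9, -1.2]
width: 0.0412
```

```bash
cat > ft.py <<'E'
from m import *
f=[];w=[]
for i in range(6): snapshot('top'); s=status.get_state();f.append(s['ft_force']);w.append(s['width'])
print(np.mean(f,0),s['position'],np.mean(w),s['time_s'])
E
python3 ft.py
```

```text
[-0.2964796  -1.88411069 -0.72328788] [ 0.50060174 -0.20110123  0.08489951] 0.04144107444695797 22.3333
```

Emit:
arm_command(
  increments="0 0 0 0 0 0 0.505;0 0 0 0 0 0 0.495;0 0 0 0 0 0 0.485;0 0 0 0 0 0 0.475;0 0 0 0 0 0 0.46;0 0 0 0 0 0 0.44;0 0 0 0 0 0 0.42;0 0 0 0 0 0 0.4",
)

```text
time_s: 23.0
position: [0.5005, -0.201, 0.0848]
tool_rot: [0.993, -0.12, -0.0, 0.0]
ft_force: [-0.2, -0.6, -3.1]
width: 0.051
```

Emit:
arm_command(
  increments="0 0 0 0 0 0 0.39;0 0 0 0 0 0 0.38;0 0 0 0 0 0 0.38;0 0 0 0 0 0 0.38",
)

```text
time_s: 23.33
position: [0.5006, -0.2011, 0.0848]
tool_rot: [0.993, -0.12, -0.0, 0.0]
ft_force: [-0.0, 0.3, -3.8]
width: 0.0529
```

```bash
python3 ft.py
python3 - <<'E'
from m import *
snap('top','top9.png');snap('scene','scene9.png')
a=cv2.imread('pics/scene9.png');b=cv2.imread('pics/top9.png')
cv2.imwrite('pics/c8.png',np.hstack([cv2.resize(a[180:300,190:350],(400,300),interpolation=cv2.INTER_CUBIC),cv2.resize(b[140:260,200:360],(400,300),interpolation=cv2.INTER_CUBIC)]))
E
```

```text
[ 0.33673169  0.18953097 -3.32916982] [ 0.50055322 -0.20104631  0.08483145] 0.05307295242458027 23.6333
```

View pics/c8.png

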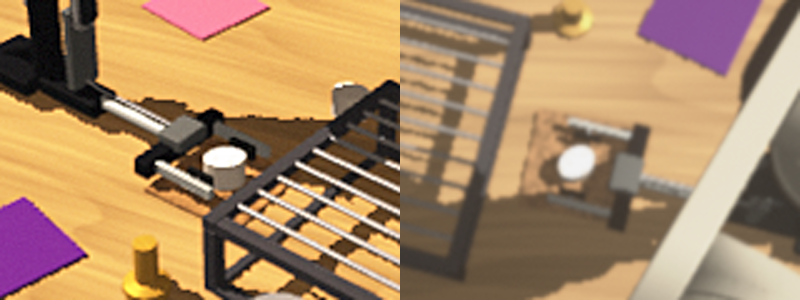

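Emit:
arm_command(
  increments="0 0.3 0 0 0 0 0.38;0 0.7 0 0 0 0 0.38;0 1 0 0 0 0 0.38;0 1 0 0 0 0 0.38;0 1 0 0 0 0 0.38;0 1 0 0 0 0 0.38;0 1 0 0 0 0 0.38;0 1 0 0 0 0 0.38",
)

```text
time_s: 24.4
position: [0.4835, -0.2703, 0.0848]
tool_rot: [0.993, -0.12, -0.0, 0.0]
ft_force: [-0.0, -0.6, -3.4]
width: 0.0527
```

Emit:
arm_command(
  increments="0 1 0 0 0 0 0.38;0 1 0 0 0 0 0.38;0 1 0 0 0 0 0.38;0 0.6 0 0 0 0 0.38;0 0.4 0.2 0 0 0 0.38;0 0 0.3 0 0 0 0.38;0 0 0.2 0 0 0 0.38;0 0 0 0 0 0 0.38",
)

```text
time_s: 25.07
position: [0.4742, -0.3073, 0.0771]
tool_rot: [0.993, -0.12, -0.0, -0.0]
ft_force: [0.6, 0.1, -3.9]
width: 0.0529
```

Emit:
arm_command(
  increments="0 0 0.15 0 0 0 0.38;0 0 0.1 0 0 0 0.38;0 0 0 0 0 0 0.38;0 0 0 0 0 0 0.38",
)

```text
time_s: 25.4
position: [0.4745, -0.3077, 0.0754]
tool_rot: [0.993, -0.12, 0.0, 0.0]
ft_force: [0.1, 0.1, -4.2]
width: 0.0532
```

```bash
python3 ft.py
```

```text
[ 0.01242271 -0.19685854 -3.47467263] [ 0.47441757 -0.30788589  0.07541063] 0.05312562759204775 25.7
```

Emit:
arm_command(
  increments="0 0 0.1 0 0 0 0.38;0 0 0 0 0 0 0.38;0 0 0 0 0 0 0.38",
)

```text
time_s: 25.95
position: [0.4744, -0.3078, 0.0743]
tool_rot: [0.993, -0.12, -0.0, 0.0]
ft_force: [-0.0, -0.0, -3.4]
width: 0.0528
```

```bash
python3 ft.py
```

```text
[-0.01698754  0.11236692 -3.36393896] [ 0.47439494 -0.30786958  0.07432302] 0.05288855157024739 26.25
```

Emit:
arm_command(
  increments="0 0 0.1 0 0 0 0.38;0 0 0 0 0 0 0.38;0 0 0 0 0 0 0.38",
)

```text
time_s: 26.5
position: [0.4746, -0.308, 0.0736]
tool_rot: [0.993, -0.12, 0.0, 0.0]
ft_force: [0.1, 0.8, 1.9]
width: 0.0532
```

```bash
python3 ft.py
```

```text
[ 0.32288577 -0.33719319  3.10930596] [ 0.47455817 -0.30798768  0.07359495] 0.053017531785405116 26.8
```

Emit:
arm_command(
  increments="0 0 0 0 0 0 0.36;0 0 0 0 0 0 0.34;0 0 0 0 0 0 0.3;0 0 0 0 0 0 0.2;0 0 0 0 0 0 0.1;0 0 0 0 0 0 0;0 0 0 0 0 0 0;0 0 0 0 0 0 0",
)

```text
time_s: 27.47
position: [0.4744, -0.3079, 0.0733]
tool_rot: [0.993, -0.12, -0.0, 0.0]
ft_force: [-0.3, -0.1, 0.1]
width: 0.0855
```

Emit:
arm_command(
  increments="0 0 -0.5 0 0 0 0;0 0 -1.5 0 0 0 0;0 0 -2 0 0 0 0;0 0 -3 0 0 0 0;0 0 -3 0 0 0 0;0 0 -3 0 0 0 0;0 0 -2 0 0 0 0;0 0 0 0 0 0 0",
)

```text
time_s: 28.13
position: [0.4754, -0.3087, 0.2285]
tool_rot: [0.993, -0.12, 0.003, 0.002]
ft_force: [-0.0, 0.3, 0.1]
width: 0.0855
```

Emit:
arm_command(
  increments="-2.5 3 0 0 0 0 0;-2.5 3 0 0 0 0 0;-2.5 3 0 0 0 0 0;-2.5 3 0 0 0 0 0;-2.5 3 0 0 0 0 0;-1 1 0 0 0 0 0;0 0 0 0 0 0 0",
)

```text
time_s: 28.72
position: [0.3025, -0.4327, 0.2231]
tool_rot: [0.993, -0.122, -0.0, 0.0]
ft_force: [0.9, 0.1, 0.2]
width: 0.0851
```

```bash
python3 ft.py
python3 - <<'E'
from m import *
snap('top','top10.png');snap('scene','scene10.png')
a=cv2.imread('pics/scene10.png');b=cv2.imread('pics/top10.png')
cv2.imwrite('pics/c9.png',np.hstack([cv2.resize(a[130:340,100:380],(400,300),interpolation=cv2.INTER_CUBIC),cv2.resize(b[90:300,140:420],(400,300),interpolation=cv2.INTER_CUBIC)]))
for n in('top10.png','scene10.png'):
    comps(n,.50,.59,-.065,.015,.012,.05)
    comps(n,.34,.4,.1,.17,.012,.05)
    comps(n,.64,.72,-.05,.03,.012,.06)
    comps(n,.40,.56,-.25,-.09,.008,.05)
    comps(n,.43,.72,.02,.28,.06,.08)
E
```

```text
[ 0.05466463 -0.23088868  0.18284754] [ 0.30599336 -0.43056916  0.22331831] 0.08547825039903396 29.0167
top10.png comp 157 c [543.7 -22.8] size [25.6 32.2] ang 24.5
   z [18.7 27.4 30.5]
top10.png comp 164 c [369.8 141. ] size [25.3 31.5] ang 1.4
   z [18.2 24.2 26.9]
top10.png comp 95 c [679.9 -19.8] size [20.9 23. ] ang 17.5
   z [12.3 42.9 48.3]
top10.png comp 19 c [658.   21.2] size [ 4.1 12.6] ang 61.3
   z [12.9 29.1 56.9]
top10.png comp 738 c [ 504.7 -182.5] size [139.6  96.6] ang 76.3
   z [10.8 16.6 27.1]
top10.png comp 32 c [ 489.8 -127.1] size [23.6  5.3] ang 75.6
   z [ 9.7 14.1 16.8]
top10.png comp 3562 c [573.  133.8] size [181.  233.1] ang 76.2
   z [64.1 67.9 71.3]
scene10.png comp 208 c [542.7 -24.1] size [28.3 33.4] ang 36.4
   z [14.  26.3 29.4]
scene10.png comp 147 c [370.1 138.9] size [32.2 30.4] ang 82.5
   z [14.9 23.9 26.3]
scene10.png comp 123 c [661.7  24.1] size [ 9.4 11.6] ang 0.3
   z [14.4 37.4 57.3]
scene10.png comp 203 c [683.2 -17. ] size [21.8 19.4] ang 56.9
   z [13.4 34.1 46.6]
scene10.png comp 709 c [ 504.8 -181.3] size [137.8 100.3] ang 78.3
   z [ 9.3 15.8 26.5]
scene10.png comp 4412 c [571.8 132. ] size [182.  235.7] ang 76.2
   z [62.2 68.  70.3]
```

View pics/c9.png

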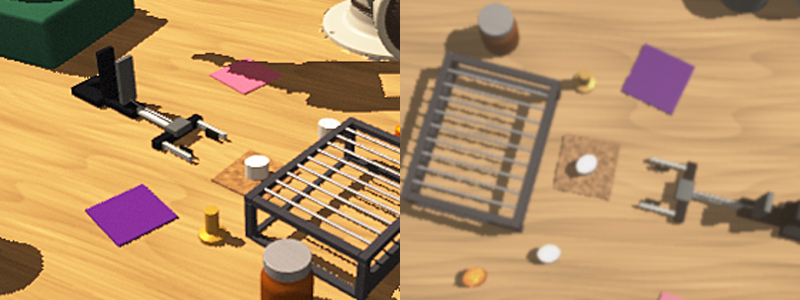

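All as wanted: the blank is upright in the middle of the cork pad, the open reacher stands clear of the pad, and the rack and bystanders haven't moved. Handing in.

```bash
python3 -c "
from workcell import job;print(job.close_job())"
```

```text
the job is handed in; nothing more can be done
None
```

The blank is on the cork pad and the job is handed in, finished at about 29 s of the 64 s allowed. I gripped the reacher by its handle and trigger and carried its jaws over the sill. They closed on the blank under the rack, and I lifted it out and set it on the pad before letting them open. I then backed the open reacher off about 11 cm, stood it on the bench, let go and moved the arm clear.

**Last checks**
- **Blank:** upright at about (0.543, -0.023), within 2 mm of the pad centre. Its top reads about 27 mm, which fits 24 mm of blank on a 3 mm pad.
- **Reacher:** standing on its feet with the jaws open, about 3–4 cm off the pad.
- **Rack, spare and dop:** the rack and spare measure the same as before to about 1 mm. The dop was not measured as closely but looks unmoved in the last pictures, as does the jar.
- **Wrist force:** no reading passed about 6 N.

**Not confirmed: the squeeze on the blank.** The trigger force can't be read directly, and the finger width never showed a clear stall at the 20 N grip limit. I briefly closed a little further, to about 40.7 mm, then eased back to about 41.5 mm for the lift. I judged the hold by the steady lift and the change in weight. If the 20 N limit held, each jaw pressed with about 4 to 5 N, but going by the finger widths alone the brief peak could have been near or above the 9 N allowed.

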